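Assemble the cup rail at the sink

TASK

Put the cup rail together: push the drip tray fully in, hook the loose bracket into the slotted upright and press it down until it locks at the bottom, then slide the steel rod through all four holes until its knob is against the end plate. Leave the other dishes where they are and let go of everything.

Things in the scene. Friction and masses are not known exactly. Their poses are not given: they have to be found in the camera images.
- stand: aluminium rail stand fixed on the 4 mm mat. Origin: underside of its base, midway between its end plates. z up; y = the way the rod goes in; x = away from the robot, to the slotted upright. All 'stand' numbers are mm in this frame. End plates at y -70 and +70: 10 thick, 50 wide in x, 76 high, each with an 18 x 18 square hole at x 0, z 60
- hole_in (a point): centre of the hole in the outer face of the first end plate (stand y -75), where the rod enters
- hole_out (a point): centre of the hole in the outer face of the last end plate (stand y 75)
- channel (a point): middle of the floor at the outer end of the open channel in which the rod's knob rides: stand y -265 to -75, floor z 42, 34 mm wide inside, side walls up to z 48
- slot (a point): middle of the open slot above the shoe, at the front of the dark upright: two posts, front faces at stand x 20, rear faces x 34, outer edges y -22 and 22, slot y -10 to 10 between them, closed on top by a crossbar z 158 to 168. Seated, the bracket has the stand's yaw and its origin at stand x -4 to 0, y 0, z 42
- shoe (a joint): steel shoe across the upright's slot, stand x 20 to 34, 14 mm high. Metres: 0 = up (top at stand z 118), 0.014 = fully down (z 104, locked). Starts up. Stiff: sinks under about 9 N, not under the bracket's weight, and stays where left. The bracket's tongue rests on it; only with the shoe down is the bracket's hole level with the others
- shoe_top (a point): middle of the top face of the shoe
- tray (a joint): grey plastic drip tray, 110 mm wide, sliding in the stand under the holes. Metres: 0 = fully in at its stop, positive = out towards the robot (stand -x). Moves with about 3 N and stays where left. Its upright plate (10 thick, 36 wide in x, up to z 76) at stand y 40 has an 18 mm square hole, at stand x 0, z 60 when the tray is fully in
- tray_front (a point): middle of the tray's front face, stand z 27.5; the front wall spans stand z 10 to 45, y -55 to 55 and is at stand x -65 when fully in
- bracket: loose aluminium bracket, 110 mm high, 150 to 290 g, standing upright on its eye block. Origin: centre of the block's underside; z up; x points to its hook. Its own frame, mm: eye block x -20 to 20, y -18 to 18, z 0 to 36, with an 18 x 18 square hole along y at z 18; above it the stem (to grip) x -14 to 10, y -7 to 7, z 36 to 110
- bracket_eye (a point): centre of the bracket's hole, 18 mm above its underside
- bracket_hook (a point): end of the bracket's tongue, bracket x 46, z 67. Tongue: z 62 to 72, y -6 to 6, from the stem outwards; at its end a lip 8 thick turned down to z 48, front face at about x 38 (top) to 40 (foot). To hook: lip through the slot above the shoe, then down, the lip behind the shoe and the eye block in front of the posts
- rod: steel rod 12 mm thick lying level in the channel, tip already in the first end plate, 125 to 240 g. Origin: on its axis at the front face of its black knob; y points to the tip, 170 mm away (last 15 mm tapered to 4 mm). Knob 30 mm diameter, rod y -25 to 0. Axis at stand z 57. Fully home the origin is at stand y -75
- rod_tip (a point): the rod's tip
- cup: green plastic measuring cup, 68 mm wide, 70 mm high, with a side handle; origin at the centre of its underside; a bystander
- ramekin: white ceramic ramekin, 84 mm wide, 48 mm high; origin at the centre of its underside; a bystander
- tub: small clear tub with white lid and clasp, 85 x 60 x 55 mm; origin at the centre of its underside; a bystander
- pot_lid: steel pot lid lying flat, 156 mm wide, 45 mm high with knob; origin at the centre of its underside; a bystander
- spatula: bamboo spatula lying flat, 240 mm long; origin at the centre of its underside (about its grip, lying along its x); a bystander
- soap: clear soap bottle, 64 mm wide, 170 mm high; origin at the centre of its underside; a bystander
- jar: glass jar, 60 mm wide, 90 mm high; origin at the centre of its underside; a bystander
Not all that is in view belongs to the job. What is shaped like the bracket but orange or pink is not meant.

How it is judged:
By the outcome, as a careful person would: the job done as asked, in the order asked, and still so for the second after the job is handed in, with the robot touching nothing.
It also fails if it takes over 62 s, if anything falls off the work surface, if the arm or the gripper's body presses on something with over 40 N, if the wrist force passes 120 N, or if a joint passes its speed limit or range.

ROBOT

A 6-joint arm with a two-finger parallel gripper is mounted at the origin on the work surface. World frame = base frame: x ahead of the robot, y to its left, z up, the work surface at z = 0. Lengths are in m, angles in rad, forces in N, time in s.
With the tool pointing down it reaches from about 0.35 to 0.975 m from the base axis. Payload 17.4 kg.
Tool frame: the origin (TCP) lies at the very end of the fingers, on their centre line; the grasp point (between the pads) lies 19 mm behind it (robot.grip_point_offset is the distance from the TCP to the grasp point, in m); y points along the fingers, z is the direction in which the jaws open and shut, and the axes are right-handed (so a half turn about y gives the same grasp; the last joint's range is limited). The gripper opens to 85 mm and grips with 20 to 120 N. Pads are 22 mm wide; open, the fingers measure 114 mm over their backs; the gripper's body (76 mm by 85 mm) begins 54 mm behind the grasp point. The pads swing forward as they close: fully open they stand 13 mm farther back than shut.
Start: joints at [-1.18, 0.116, 1.442, -0, 1.584, -0.038], TCP at [0.281, -0.614, 0.231] pointing down, gripper open.
Joint ranges: [-2.83, 2.83], [-0.83, 2.19], [0.07, 2.5], [-1.14, 4.28], [0.01, 3], [-2.97, 2.97]. Speed limits (rad/s): [1.89, 1.89, 2.22, 3.14, 3.14, 3.14].

INTERFACE

Orientations are given as a unit quaternion [w, x, y, z].
In Python, from workcell import robot gives the robot as it stands.
- The arm moves only by the shell command python3 -m creep 'ROWS' [FORCE]. ROWS is JSON, a list of rows, each a list of 3 entries, a list of its own where there are three numbers: the shift along the world's x, y, z in m, then the turn, a rotation vector about the world's x, y, z in degrees, then the finger opening in m, from 0 to 0.0854. In form: [[[dx, dy, dz], [wx, wy, wz], fingers], ...]. A call has 1 to 12 rows; each row is the pose to reach, as a shift and turn from the pose measured when the call began; what a row does not reach only later rows make up. A row lasts 1/10 s, in which the tool goes at most 50 mm and 8.59 degrees, less where a joint would pass 70% of its speed; a pose out of reach is approached as far as the arm can. A call with a gripper value outside its range is refused whole. The fingers move at their own pace and stop on an object; FORCE is the grip in N (left out, the last holds). Time passes only in rows, so rows that repeat a pose let the fingers close. It gives the time, the measured TCP pose, the force and the opening at its end, in the units of the state.
- robot.state(): the state, without advancing time (a new reading comes with each control period).
- robot.get_image(name): name is "side" or "top"; returns a dict with "color" (400x640x3 uint8, blue, green, red), "depth" (400x640 float32, m along the optical axis (not along the pixel's ray), 0 where there is no reading), "fx", "fy", "cx", "cy" (pixels), "view" (4x4, takes a point from world to camera coordinates). Camera axes: x right, y up, looking along -z (the intrinsics and any distortion apply to the point x, -y, -z); pixel columns grow to the right and rows downward; lengths in m; the calibration is good to about 2 mm. A picture is of the moment at which its call begins.
- robot.sign_off(): hands the job in, once; it reports no verdict.
The state is a dict: "time_s": time; "q": joint angles; "joint_vel": joint speeds; "tau": joint torques, N m; "eef_pos": TCP position; "tcp_rot": TCP orientation; "wrist_force": force on the tool from outside, world axes, zero at the start; "ft_torque": the same for the moment, N m; "opening": finger opening in m.
Only numpy, scipy, OpenCV 4.12 (cv2) and the standard library are available. Lean on these libraries where they do the work, as an engineer would, in place of code of your own. Each camera call takes 0.05 s, during which the arm holds its last target. There are 200 camera calls.

## Working session

There is one attempt and no reset: what is moved stays moved. The work goes in short steps, Python scripts to look and compute and a shell command to move; the robot and the scene stay as the last step left them, time stands still between calls to the robot, and variables do not carry over. Pictures are saved under pics/ and viewed, about 8 in all and at most 12, crops included, and the job is handed in when it is done.

```bash
mkdir -p pics; cat > h.py <<'E'
import numpy as np, cv2
from workcell import robot
from scipy.spatial.transform import Rotation as R
def grab(n):
    im=robot.get_image(n); np.savez('/tmp/%s.npz'%n,**im); return im
def load(n): 
    d=np.load('/tmp/%s.npz'%n); return {k:d[k] for k in d}
def ray(im,u,v):
    V=im['view']; Ri=V[:3,:3].T; o=-Ri@V[:3,3]
    d=Ri@np.array([(u-im['cx'])/im['fx'],-(v-im['cy'])/im['fy'],-1.]); return o,d
def plane(im,u,v,z):
    o,d=ray(im,u,v); return o+d*(z-o[2])/d[2]
def dep(im,u,v):
    o,d=ray(im,u,v); return o+d*im['depth'][int(round(v)),int(round(u))]
def cloud(im):
    h,w=im['depth'].shape; u,v=np.meshgrid(np.arange(w),np.arange(h)); D=im['depth']
    P=np.stack([(u-im['cx'])/im['fx']*D,-(v-im['cy'])/im['fy']*D,-D],-1)
    V=im['view']; return (P-V[:3,3])@V[:3,:3]
def proj(im,p):
    c=im['view'][:3,:3]@np.array(p)+im['view'][:3,3]; return im['fx']*c[0]/-c[2]+im['cx'], im['fy']*-c[1]/-c[2]+im['cy']
def st():
    s=robot.state(); print(s['time_s'],np.round(s['eef_pos'],4),'y',np.round(R.from_quat(np.roll(s['tcp_rot'],-1)).as_matrix()[:,1],3),'z',np.round(R.from_quat(np.roll(s['tcp_rot'],-1)).as_matrix()[:,2],3),'F',np.round(s['wrist_force'],1),round(s['opening'],4))
E
python3 - <<'E'
from h import *
for n in('top','side'):
    im=grab(n); cv2.imwrite('pics/%s0.png'%n,im['color']); print(im['fx'],im['fy'],im['cx'],im['cy'],{k:v for k,v in im.items() if k not in('color','depth','view','fx','fy','cx','cy')}); print(np.round(im['view'],3))
st()
E
```

```text
517.4323275082921 517.4323275082921 325.2053768013751 199.37301578577654 {}
[[ 2.500e-02 -1.000e+00  6.000e-03 -1.520e-01]
 [ 9.760e-01  2.600e-02  2.160e-01 -5.080e-01]
 [-2.160e-01  1.000e-03  9.760e-01 -1.764e+00]
 [ 0.000e+00  0.000e+00  0.000e+00  1.000e+00]]
374.98366876411507 374.98366876411507 318.1661276317328 201.831786330457 {}
[[ 0.999 -0.035  0.007 -0.49 ]
 [ 0.019  0.686  0.727 -0.002]
 [-0.03  -0.726  0.687 -1.248]
 [ 0.     0.     0.     1.   ]]
0.1 [ 0.2806 -0.6137  0.2306] y [-0.     0.001 -1.   ] z [ 0.416 -0.909 -0.001] F [ 0.3 -0.   0.4] 0.0854
```

View pics/top0.png

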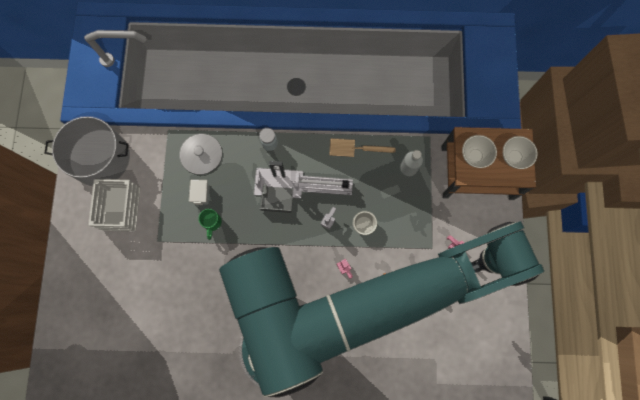

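View pics/side0.png

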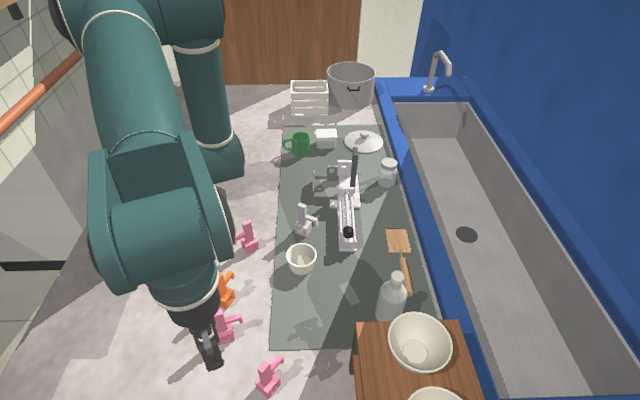

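Candidates for the bracket: aluminium at top (329,216) / side (303,220); pink at side (248,240), (225,325), (268,375); orange at side (225,290). By description it is the aluminium one. One close crop to check it and the stand.

```bash
python3 - <<'E'
from h import *
t=load('top');s=load('side')
a=cv2.resize(t['color'][150:245,235:395],None,fx=5,fy=5,interpolation=cv2.INTER_CUBIC)
b=cv2.resize(s['color'][135:275,270:400],None,fx=4.2,fy=4.2,interpolation=cv2.INTER_CUBIC)
cv2.imwrite('pics/ct.png',a);cv2.imwrite('pics/cs.png',b)
for n,im in(('t',t),('s',s)):
  C=cloud(im);ok=im['depth']>0; print(n,ok.mean())
  # height map of stand area
  m=ok&(C[...,2]>.02)&(abs(C[...,0]-.65)<.25)&(abs(C[...,1]+.15)<.3)
  v,u=np.nonzero(m); print(len(v))
E
```

```text
t 0.9959296875
5095
s 0.99592578125
6954
```

View pics/ct.png

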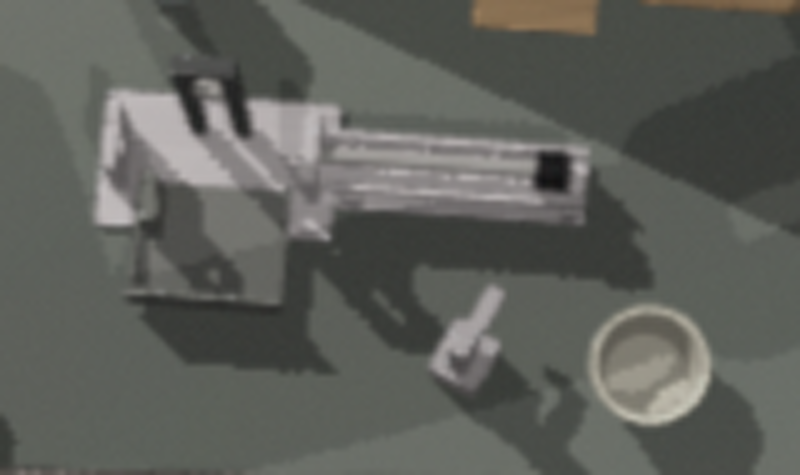

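View pics/cs.png

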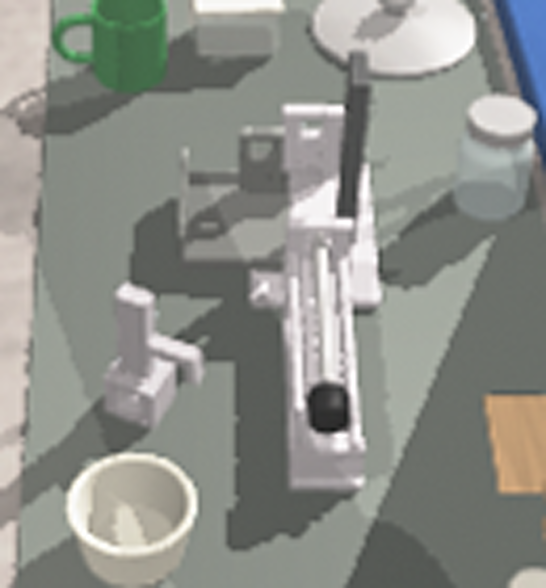

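The crops show the aluminium bracket standing at top crop (465,350), the stand with its dark upright, the tray pulled out towards the robot and the rod knob near the channel's outer end. Next I measure.

```bash
python3 - <<'E'
from h import *
t=load('top');s=load('side')
for n,im in(('t',t),('s',s)):
  C=cloud(im);D=im['depth']>0;col=im['color'].astype(int);Z=C[...,2]
  area=D&(abs(C[...,0]-.62)<.25)&(abs(C[...,1]+.12)<.32)
  print(n,'mat z',np.median(Z[area&(abs(Z)<.015)]))
  dark=area&(col.max(-1)<70)&(Z>.1)
  P=C[dark];print('upright',len(P),P.min(0),P.max(0)) if len(P) else 0
  top=P[P[:,2]>P[:,2].max()-.008];print(' bar top',len(top),top.mean(0),top.min(0),top.max(0))
  dk=area&(col.max(-1)<60)&(Z>.045)&(Z<.09)&(C[...,1]<-.15);P=C[dk];print('knob',len(P),P.mean(0) if len(P) else 0,P.min(0),P.max(0))
  for lo,hi,nm in((.074,.088,'plates'),(.048,.056,'chan walls')):
    m=area&(Z>lo)&(Z<hi)&(col.min(-1)>90)
    k,l,stt,cc=cv2.connectedComponentsWithStats(m.astype(np.uint8))
    for i in range(1,k):
      if stt[i,4]>=12:
        P=C[l==i]; r=cv2.minAreaRect(((P[:,:2])*1000).astype(np.float32)); print(nm,i,stt[i,4],'px',cc[i].round(),'mean',P.mean(0).round(4),'rect',np.round(r[0],1),np.round(r[1],1),round(r[2],1))
  # bracket
  m=area&(C[...,0]<.60)&(C[...,1]<-.12)&(Z>.012)
  k,l,stt,cc=cv2.connectedComponentsWithStats(m.astype(np.uint8))
  for i in range(1,k):
    if stt[i,4]>=20:
      P=C[l==i]; print('obj',stt[i,4],cc[i].round(),P.min(0).round(4),P.max(0).round(4))
E
```

```text
t mat z 0.004732119253958981
upright 52 [0.5960613  0.00901816 0.10069362] [0.61097952 0.05235381 0.17438694]
 bar top 9 [0.59984989 0.02629905 0.1715912 ] [0.5973438  0.009242   0.16661046] [0.61097952 0.05195138 0.17438694]
knob 40 [ 0.56453051 -0.20692095  0.07344159] [ 0.55484323 -0.2171548   0.05857852] [ 0.57665387 -0.19575261  0.08673317]
plates 19 39 px [257. 177.] mean [0.581  0.1017 0.0807] rect [581.1 102. ] [11.2 50.8] 87.5
plates 22 41 px [297. 180.] mean [ 0.5747 -0.0377  0.08  ] rect [574.4 -38.9] [12.2 47.5] 87.0
plates 33 25 px [264. 188.] mean [0.5396 0.075  0.0792] rect [540.   74.6] [ 7.4 33.8] 86.2
plates 34 23 px [332. 211.] mean [ 0.4671 -0.1639  0.0785] rect [ 467.  -164.2] [11. 27.] 65.7
chan walls 8 16 px [302. 177.] mean [ 0.5921 -0.0541  0.0525] rect [592.2 -55.7] [ 8.6 25.2] 4.7
chan walls 14 21 px [331. 179.] mean [ 0.5871 -0.1572  0.051 ] rect [ 586.6 -157.4] [36.1  9.9] 83.6
chan walls 20 13 px [300. 185.] mean [ 0.5626 -0.0474  0.0516] rect [562.6 -44.2] [15.3 20.2] 21.0
chan walls 21 31 px [310. 186.] mean [ 0.5585 -0.0822  0.0515] rect [561.6 -83.8]
[... 1948 characters left out ...]
[350. 197.] mean [ 0.5912 -0.0453  0.0515] rect [591.  -47.4] [30.  16.5] 83.5
chan walls 10 43 px [351. 210.] mean [ 0.5885 -0.1034  0.0511] rect [ 586.9 -107.8] [69.9 12.3] 84.0
chan walls 13 18 px [302. 221.] mean [ 0.4353 -0.1487  0.0523] rect [ 435.8 -148.9] [ 8.3 24. ] 80.1
chan walls 14 116 px [348. 232.] mean [ 0.571  -0.1942  0.0514] rect [ 570.5 -182.8] [90.7 40.8] 85.4
chan walls 17 187 px [302. 254.] mean [ 0.4349 -0.2719  0.0524] rect [ 434.  -274.4] [83.8 80.9] 78.8
obj 431 [304. 220.] [ 0.4144 -0.174   0.012 ] [ 0.4837 -0.1316  0.1188]
obj 595 [347. 232.] [ 0.5425 -0.2316  0.0122] [ 0.5929 -0.1202  0.081 ]
obj 657 [301. 257.] [ 0.3925 -0.3167  0.012 ] [ 0.4745 -0.2318  0.0581]
```

```bash
python3 - <<'E'
from h import *
for n in('top','side'):
  im=load(n);C=cloud(im);Z=C[...,2]
  a=(im['depth']>0)&(C[...,0]>.405)&(C[...,0]<.5)&(C[...,1]<-.12)&(C[...,1]>-.2)
  for lo,hi,nm in((.106,.125,'stemtop'),(.068,.084,'tongue'),(.034,.046,'blocktop'),(.012,.034,'blk')):
    P=C[a&(Z>lo)&(Z<hi)]
    if len(P)<3: print(nm,len(P));continue
    r=cv2.minAreaRect((P[:,:2]*1000).astype(np.float32)); print(n,nm,len(P),P.mean(0).round(4),np.round(r[0],1),np.round(r[1],1),round(r[2],1))
  T=C[a&(Z>.068)&(Z<.084)][:,:2]*1000
  print(np.round(T[np.argsort(T[:,1])]).astype(int).tolist())
E
python3 -m creep '[[[0.168,0.654,-0.08],[0,0,-27],0],[[0.168,0.654,-0.08],[0,0,-27],0],[[0.168,0.654,-0.08],[0,0,-27],0],[[0.168,0.654,-0.08],[0,0,-27],0],[[0.168,0.654,-0.08],[0,0,-27],0],[[0.168,0.654,-0.08],[0,0,-27],0],[[0.168,0.654,-0.08],[0,0,-27],0],[[0.168,0.654,-0.08],[0,0,-27],0],[[0.168,0.654,-0.08],[0,0,-27],0],[[0.168,0.654,-0.08],[0,0,-27],0],[[0.168,0.654,-0.08],[0,0,-27],0],[[0.168,0.654,-0.08],[0,0,-27],0]]' 60
```

```text
top stemtop 30 [ 0.4355 -0.1482  0.1146] [ 436.9 -148.6] [13.  23.8] 66.2
top tongue 38 [ 0.4601 -0.1617  0.0763] [ 451.9 -157.1] [11.2 60.5] 65.2
top blocktop 60 [ 0.4343 -0.1499  0.0405] [ 438.3 -149.9] [35.4 39.3] 60.7
top blk 40 [ 0.4357 -0.1541  0.0196] [ 445.3 -159.1] [73.9 80.4] 7.7
[[474, -173], [478, -173], [467, -170], [475, -170], [479, -170], [469, -170], [461, -167], [468, -167], [462, -167], [469, -166], [473, -166], [477, -166], [481, -166], [453, -164], [456, -163], [463, -163], [458, -163], [465, -163], [470, -163], [473, -163], [477, -163], [446, -160], [453, -160], [448, -160], [456, -160], [459, -160], [462, -160], [466, -160], [470, -160], [439, -157], [456, -156], [458, -156], [462, -156], [431, -154], [456, -153], [424, -147], [425, -143], [427, -143]]
side stemtop 50 [ 0.4376 -0.1461  0.1132] [ 438.7 -143.2] [18.1 22.1] 63.4
side tongue 95 [ 0.4558 -0.1564  0.0755] [ 454.3 -152.9] [16.5 60.3] 62.7
side blocktop 97 [ 0.4396 -0.1533  0.0406] [ 438.3 -145.7] [35.7 41.7] 65.6
side blk 78 [ 0.439  -0.1556  0.0208] [ 441.4 -157.3] [50.6 27. ] 12.0
[[477, -174], [477
[... 648 characters left out ...]
69, -155], [466, -154], [452, -154], [449, -154], [449, -154], [457, -154], [463, -153], [469, -153], [446, -153], [460, -153], [440, -153], [443, -152], [446, -152], [440, -152], [455, -152], [440, -152], [466, -152], [440, -152], [446, -152], [443, -151], [455, -151], [434, -150], [434, -150], [437, -149], [434, -149], [458, -149], [431, -149], [428, -149], [437, -148], [460, -148], [437, -148], [452, -148], [431, -148], [431, -148], [449, -148], [449, -148], [434, -148], [431, -147], [425, -146], [428, -146], [425, -146], [428, -144], [425, -144], [452, -142]]
time_s: 1.3
eef_pos: [0.4286, -0.0348, 0.16]
tcp_rot: [-0.015, 0.015, 0.707, -0.707]
wrist_force: [1.6, -0.3, 0.6]
opening: 0.0002
```

```bash
python3 -m creep '[[[0.01,0.073,0],[0,0,0],0],[[0.01,0.073,-0.05],[0,0,0],0],[[0.01,0.073,-0.09],[0,0,0],0],[[0.01,0.073,-0.13],[0,0,0],0],[[0.01,0.073,-0.13],[0,0,0],0],[[0.01,0.073,-0.13],[0,0,0],0]]'; python3 -c "
from h import *
st()"
```

```text
time_s: 1.9
eef_pos: [0.4387, 0.0381, 0.0308]
tcp_rot: [-0.015, 0.015, 0.707, -0.707]
wrist_force: [0.1, -0.1, 0.5]
opening: -0.0003
1.9 [0.4387 0.0381 0.0308] y [-0.     0.001 -1.   ] z [-0.043 -0.999 -0.001] F [ 0.1 -0.1  0.5] -0.0003
```

```bash
python3 -m creep '[[[0.015,-0.001,0],[0,0,0],0],[[0.023,-0.001,0],[0,0,0],0],[[0.031,-0.002,0],[0,0,0],0],[[0.039,-0.002,0],[0,0,0],0],[[0.047,-0.002,0],[0,0,0],0],[[0.053,-0.003,0],[0,0,0],0],[[0.057,-0.003,0],[0,0,0],0],[[0.057,-0.003,0],[0,0,0],0]]'; python3 -m creep '[[[0.002,0,0],[0,0,0],0],[[0.004,0,0],[0,0,0],0],[[0.004,0,0],[0,0,0],0]]'
```

```text
time_s: 2.7
eef_pos: [0.4961, 0.0351, 0.0307]
tcp_rot: [-0.015, 0.015, 0.707, -0.707]
wrist_force: [-0.2, -0.4, -0.7]
opening: -0.0002
time_s: 3.0
eef_pos: [0.5002, 0.0351, 0.0306]
tcp_rot: [-0.015, 0.015, 0.707, -0.707]
wrist_force: [-0.4, -0.0, -1.2]
opening: -0.0003
```

```bash
for i in 1 2 3; do python3 -m creep '[[[0.002,0,0],[0,0,0],0],[[0.004,0,0],[0,0,0],0]]' | grep -E 'eef|force'; done
```

```text
eef_pos: [0.5033, 0.035, 0.0305]
wrist_force: [-27.8, -1.8, 18.6]
eef_pos: [0.5034, 0.035, 0.0304]
wrist_force: [-63.5, -2.4, 44.2]
eef_pos: [0.5033, 0.035, 0.0304]
wrist_force: [-66.6, -2.8, 45.0]
```

```bash
python3 -m creep '[[[-0.02,0.001,0],[0,0,0],0],[[-0.05,0.002,0],[0,0,0],0],[[-0.06,0.002,0.05],[0,0,0],0.05],[[-0.06,0.002,0.10],[0,0,0],0.05],[[-0.06,-0.03,0.13],[0,0,-8],0.05],[[-0.066,-0.08,0.13],[0,0,-16],0.05],[[-0.066,-0.13,0.13],[0,0,-22.5],0.05],[[-0.066,-0.182,0.13],[0,0,-22.5],0.05],[[-0.066,-0.182,0.13],[0,0,-22.5],0.05],[[-0.066,-0.182,0.13],[0,0,-22.5],0.05]]'; python3 - <<'E'
from h import *
st()
for n in('top','side'):
  im=grab(n);C=cloud(im);Z=C[...,2]
  for lo,hi,nm in((.074,.088,'plates'),(.042,.054,'front')):
    m=(im['depth']>0)&(Z>lo)&(Z<hi)&(C[...,0]>.49)&(C[...,0]<.62)&(C[...,1]>-.08)&(C[...,1]<.16)
    k,l,stt,cc=cv2.connectedComponentsWithStats(m.astype(np.uint8))
    for i in range(1,k):
      if stt[i,4]>=12:
        P=C[l==i]; r=cv2.minAreaRect(((P[:,:2])*1000).astype(np.float32)); print(n,nm,stt[i,4],P.mean(0).round(4),'rect',np.round(r[0],1),np.round(r[1],1),round(r[2],1))
a=load('top')['color'][140:250,230:390];b=load('side')['color'][130:260,280:400]
a=cv2.resize(a,None,fx=4.5,fy=4.5,interpolation=2);b=cv2.resize(b,(457,495),interpolation=2)
c=np.hstack([a[:,:],b]);cv2.imwrite('pics/p5.png',cv2.resize(c,(800,int(495*800/c.shape[1]))))
E
```

```text
time_s: 4.6
eef_pos: [0.4373, -0.148, 0.1603]
tcp_rot: [-0.162, 0.145, 0.692, -0.688]
wrist_force: [-0.3, 0.9, -0.0]
opening: 0.0503
4.6 [ 0.4373 -0.148   0.1603] y [-0.023  0.01  -1.   ] z [-0.424 -0.906  0.001] F [-0.3  0.9 -0. ] 0.0503
top plates 39 [0.5802 0.1009 0.0808] rect [581.3 101.8] [10.2 50.6] 88.2
top plates 28 [0.5809 0.0717 0.0806] rect [580.5  71.9] [10.4 35.5] 81.9
top plates 37 [ 0.5754 -0.0371  0.0804] rect [574.3 -37.6] [ 9.7 47.9] 86.5
top front 22 [ 0.5916 -0.0552  0.0488] rect [591.  -55.7] [11.8 25.1] 3.4
top front 20 [ 0.5635 -0.0497  0.048 ] rect [562.8 -50.8] [14.3 16.3] 88.3
top front 14 [0.5181 0.0705 0.0493] rect [517.9  72.4] [ 5.7 32.4] 2.0
top front 21 [0.5157 0.0193 0.0476] rect [516.3  19.5] [39.6  7. ] 87.7
side plates 43 [0.5841 0.1053 0.0802] rect [583.8 106.2] [11.3 45.1] 88.6
side plates 39 [0.582  0.0756 0.0803] rect [582.8  76. ] [14.2 34. ] 85.0
side plates 12 [0.6044 0.0141 0.0804] rect [605.1  13.5] [11.8  6.7] 8.8
side plates 55 [ 0.5766 -0.0342  0.0803] rect [578.  -33.5] [17.4 47.6] 84.5
side front 34 [0.5804 0.0736 0.0482] rect [579.6  73.6] [14.5 35.9] 71.8
side front 14 [0.5169 0.0292 0.0502] rect [517.   29.9] [66.1  0.1] 87.1
side front 14 [0.606  0.0155 0.0484] rect [605.9  15.2] [ 4.9 13.6] 75.6
side front 59 [ 0.5628 -0.0534  0.0483] rect [560.3 -55.9] [47.3 19.5] 85.3
side front 45 [ 0.5905 -0.0549  0.0486] rect [590.6 -56.7] [45.1 16.7] 84.3
```

View pics/p5.png

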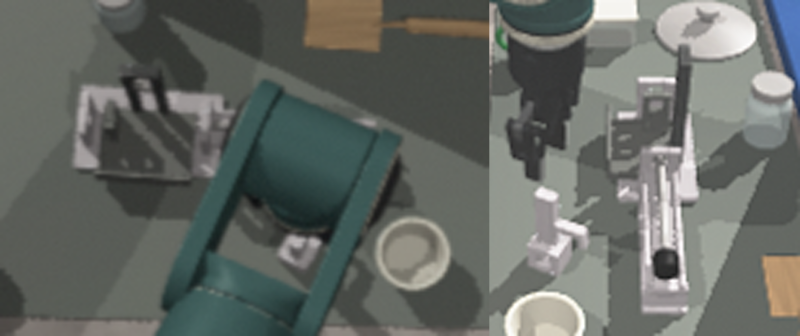

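```bash
python3 - <<'E'
from h import *
st()
s=robot.state(); M=R.from_quat(np.roll(s['tcp_rot'],-1)).as_matrix(); y=M[:,1]
print('fix deg',np.degrees(np.cross(y,[0,0,-1])), s['q'])
im=load('side');C=cloud(im);Z=C[...,2]
m=(im['depth']>0)&(Z>.106)&(Z<.125)&(abs(C[...,0]-.437)<.03)&(abs(C[...,1]+.147)<.03)
P=C[m];print(len(P),P.mean(0),cv2.minAreaRect((P[:,:2]*1000).astype(np.float32)))
# fingertips
m=(im['depth']>0)&(Z>.155)&(Z<.18)&(abs(C[...,0]-.437)<.06)&(abs(C[...,1]+.147)<.06)
P=C[m];print(len(P),P.mean(0),cv2.minAreaRect((P[:,:2]*1000).astype(np.float32)))
E
```

```text
4.7 [ 0.4375 -0.1463  0.1603] y [-0.023  0.01  -1.   ] z [-0.421 -0.907  0.001] F [-0.7  0.6  0.3] 0.0501
fix deg [-0.58172351 -1.32384808 -0.        ] [-3.78679459e-01 -3.21678692e-01  1.96115634e+00  8.92567828e-04
  1.52733978e+00  1.62677740e+00]
49 [ 0.43752568 -0.14582344  0.11348232] ((437.38311767578125, -144.745361328125), (15.38534927368164, 23.013168334960938), 56.13743209838867)
48 [ 0.44176871 -0.14648121  0.17399048] ((439.4233093261719, -150.85696411132812), (71.71954345703125, 20.88456916809082), 66.77027130126953)
```

```bash
python3 -m creep '[[[0,-0.001,0],[-0.6,-1.3,0],0.05],[[0,-0.001,-0.03],[-0.6,-1.3,0],0.05],[[0,-0.001,-0.06],[-0.6,-1.3,0],0.05],[[0,-0.001,-0.085],[-0.6,-1.3,0],0.05],[[0,-0.001,-0.085],[-0.6,-1.3,0],0.05],[[0,-0.001,-0.085],[-0.6,-1.3,0],0],[[0,-0.001,-0.085],[-0.6,-1.3,0],0],[[0,-0.001,-0.085],[-0.6,-1.3,0],0],[[0,-0.001,-0.085],[-0.6,-1.3,0],0],[[0,-0.001,-0.085],[-0.6,-1.3,0],0]]' 80; python3 -c "
from h import *
st()"
```

```text
time_s: 5.7
eef_pos: [0.4384, -0.1476, 0.077]
tcp_rot: [0.152, -0.153, -0.69, 0.691]
wrist_force: [0.3, 0.7, 8.2]
opening: 0.0129
5.7 [ 0.4384 -0.1476  0.077 ] y [ 0.002 -0.001 -1.   ] z [-0.421 -0.907  0.   ] F [0.3 0.7 8.2] 0.0129
```

```bash
python3 -m creep '[[[0,0,0.03],[0,0,0],0],[[0,0,0.06],[0,0,0],0],[[0,0.03,0.078],[0,0,6],0],[[0,0.07,0.078],[0,0,12],0],[[0,0.11,0.078],[0,0,18],0],[[0.01,0.15,0.078],[0,0,22.3],0],[[0.02,0.183,0.078],[0,0,22.3],0],[[0.05,0.183,0.078],[0,0,22.3],0],[[0.08,0.183,0.078],[0,0,22.3],0],[[0.085,0.183,0.078],[0,0,22.3],0],[[0.085,0.183,0.078],[0,0,22.3],0]]'; python3 - <<'E'
from h import *
st()
s=robot.state(); y=R.from_quat(np.roll(s['tcp_rot'],-1)).as_matrix()[:,1]; print(np.degrees(np.cross(y,[0,0,-1])))
for n in('top','side'): im=grab(n)
T=load('top');S=load('side')
a=cv2.resize(T['color'][150:230,220:340],None,fx=4,fy=4,interpolation=2);b=cv2.resize(S['color'][120:230,290:390],None,fx=3.2,fy=3.2,interpolation=2)
h=max(a.shape[0],b.shape[0]);f=lambda i:cv2.copyMakeBorder(i,0,h-i.shape[0],0,0,0)
cv2.imwrite('pics/p6.png',np.hstack([f(a),f(b)]))
E
```

```text
time_s: 6.8
eef_pos: [0.5237, 0.0354, 0.1549]
tcp_rot: [0.015, -0.017, -0.707, 0.707]
wrist_force: [-0.1, 0.6, -2.3]
opening: 0.0131
6.8 [0.5237 0.0354 0.1549] y [ 0.002 -0.    -1.   ] z [-0.045 -0.999  0.   ] F [-0.1  0.6 -2.3] 0.0131
[0.01178972 0.09582724 0.        ]
```

View pics/p6.png

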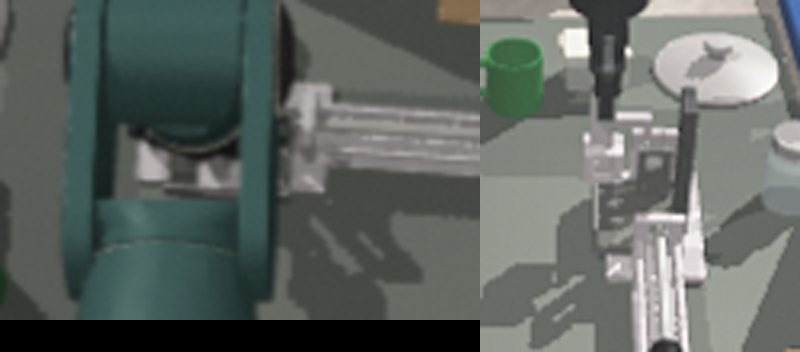

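```bash
python3 - <<'E'
from h import *
im=load('side');C=cloud(im);Z=C[...,2];col=im['color'].astype(int);D=im['depth']>0
O=np.array([.579,.0332]);a=np.radians(-2.6);ex=np.array([np.cos(a),np.sin(a)]);ey=np.array([-np.sin(a),np.cos(a)])
W=(C[...,:2]-O)*1000;X=W@ex;Y=W@ey;Zs=Z*1000-4
u=D&(X>14)&(X<45)&(abs(Y)<35)&(Zs>85)
def show(n,m):
    print(n,m.sum(),'X',np.percentile(X[m],[2,50,98]).round(1),'Y',np.percentile(Y[m],[2,50,98]).round(1),'Z',np.percentile(Zs[m],[2,50,98]).round(1))
show('upright',u); show('bar',u&(Zs>156))
for y0 in range(-30,35,6):
    k=u&(Y>=y0)&(Y<y0+6); print(y0,k.sum(),end=' ')
b=D&(X>-75)&(X<14)&(abs(Y)<30)&(Zs>70)
show('block',b&(Zs<112)); show('tongue',b&(Zs>136)&(Zs<156)&(X>-38)); show('lip',b&(Zs>125)&(Zs<146)&(X>-18))
E
```

```text
upright 158 X [20.9 26.2 34.4] Y [-20.6 -15.3  22.4] Z [ 86.4 139.7 171.9]
bar 57 X [21.1 26.8 34.4] Y [-20.5  -4.7  22.4] Z [156.8 169.  172.5]
-30 0 -24 32 -18 70 -12 9 -6 5 0 6 6 7 12 17 18 11 24 1 30 0 block 92 X [-72.7 -53.4 -36.8] Y [-18.9 -15.4   5.6] Z [ 81.2  90.4 111.1]
tongue 48 X [-35.7 -22.8 -10. ] Y [-9.4 -3.8  5.3] Z [137.8 149.5 154. ]
lip 14 X [-16.7 -12.9  -9.6] Y [-8.7 -3.9 -1.4] Z [131.2 138.9 145.9]
```

```bash
python3 -m creep '[[[0.01,0.0015,0],[0,0,0],0],[[0.02,0.0007,0],[0,0,0],0],[[0.027,0.0004,0],[0,0,0],0],[[0.033,0.0001,0],[0,0,0],0],[[0.033,0.0001,0],[0,0,0],0]]';python3 -m creep '[[[0.006,-0.0003,0],[0,0,0],0],[[0.012,-0.0005,0],[0,0,0],0],[[0.012,-0.0005,0],[0,0,0],0]]'
```

```text
time_s: 7.4
eef_pos: [0.5564, 0.0353, 0.1549]
tcp_rot: [0.016, -0.017, -0.707, 0.707]
wrist_force: [-0.3, -0.2, -2.0]
opening: 0.0129
time_s: 7.7
eef_pos: [0.569, 0.0348, 0.1548]
tcp_rot: [0.016, -0.017, -0.707, 0.707]
wrist_force: [0.2, -0.5, -1.3]
opening: 0.0133
```

```bash
for i in 1 2 3; do python3 -m creep '[[[0.002,-0.0001,0],[0,0,0],0],[[0.002,-0.0001,0],[0,0,0],0]]'|grep -E 'eef|force'; done
```

```text
eef_pos: [0.5711, 0.0347, 0.1548]
wrist_force: [1.0, 0.3, -2.4]
eef_pos: [0.5732, 0.0346, 0.1548]
wrist_force: [-0.1, 0.1, -1.6]
eef_pos: [0.5754, 0.0345, 0.1548]
wrist_force: [0.7, 0.2, -2.9]
```

```bash
for i in 1 2 3 4; do python3 -m creep '[[[0.0012,-0.0001,0],[0,0,0],0],[[0.0012,-0.0001,0],[0,0,0],0]]'|grep -E 'eef|force'; done
```

```text
eef_pos: [0.5767, 0.0343, 0.1548]
wrist_force: [-0.3, 0.7, -0.6]
eef_pos: [0.578, 0.0342, 0.1548]
wrist_force: [0.9, -0.6, -2.8]
eef_pos: [0.5793, 0.0341, 0.1548]
wrist_force: [0.4, 0.7, -1.9]
eef_pos: [0.5802, 0.0341, 0.1548]
wrist_force: [-4.0, -0.3, -0.2]
```

```bash
python3 -m creep '[[[-0.002,0.0001,0],[0,0,0],0],[[-0.002,0.0001,-0.005],[0,0,0],0],[[-0.002,0.0001,-0.010],[0,0,0],0],[[-0.002,0.0001,-0.015],[0,0,0],0],[[-0.002,0.0001,-0.019],[0,0,0],0],[[-0.002,0.0001,-0.019],[0,0,0],0]]';python3 -m creep '[[[0,0,-0.003],[0,0,0],0],[[0,0,-0.006],[0,0,0],0],[[0,0,-0.006],[0,0,0],0]]' 120
```

```text
time_s: 9.7
eef_pos: [0.5779, 0.0342, 0.1349]
tcp_rot: [0.016, -0.016, -0.707, 0.707]
wrist_force: [-0.6, 0.1, -1.9]
opening: 0.0129
time_s: 10.0
eef_pos: [0.5782, 0.0342, 0.1292]
tcp_rot: [0.016, -0.016, -0.707, 0.707]
wrist_force: [0.1, 0.2, -0.1]
opening: 0.0128
```

```bash
for i in 1 2 3; do python3 -m creep '[[[0,0,-0.002],[0,0,0],0],[[0,0,-0.0037],[0,0,0],0]]'|grep -E 'eef|force'; done;  python3 -m creep '[[[0,0,-0.002],[0,0,0],0],[[0,0,-0.002],[0,0,0],0]]'
```

```text
eef_pos: [0.5783, 0.0342, 0.1262]
wrist_force: [-4.0, -0.1, 7.0]
eef_pos: [0.5782, 0.0342, 0.1231]
wrist_force: [-5.2, 0.1, 7.6]
eef_pos: [0.5783, 0.0342, 0.12]
wrist_force: [-4.9, -0.1, 6.8]
time_s: 10.8
eef_pos: [0.5783, 0.0342, 0.1189]
tcp_rot: [0.015, -0.017, -0.707, 0.707]
wrist_force: [-6.8, -0.8, 9.6]
opening: 0.0129
```

```bash
for i in 1 2 3; do python3 -m creep '[[[0,0,-0.0015],[0,0,0],0],[[0,0,-0.002],[0,0,0],0]]'|grep -E 'eef|force'; done; python3 -c "
from h import *
st()"
```

```text
eef_pos: [0.5783, 0.0342, 0.1188]
wrist_force: [-14.9, -0.4, 21.8]
eef_pos: [0.5783, 0.0342, 0.1188]
wrist_force: [-15.8, -1.5, 23.6]
eef_pos: [0.5783, 0.0342, 0.1188]
wrist_force: [-15.0, -0.2, 23.9]
11.4 [0.5783 0.0342 0.1188] y [ 0.004 -0.    -1.   ] z [-0.046 -0.999  0.   ] F [-15.   -0.2  23.9] 0.0127
```

```bash
python3 -m creep '[[[0,0,0],[0,0,0],0.03],[[0,0,0],[0,0,0],0.04],[[0,0,0],[0,0,0],0.04],[[0,0,0.03],[0,0,0],0.04],[[0,0,0.07],[0,0,0],0.04],[[0,0,0.1],[0,0,0],0.02],[[-0.01,-0.05,0.1],[0,0,0],0],[[-0.01,-0.1,0.1],[0,0,0],0],[[-0.01,-0.15,0.1],[0,0,0],0],[[-0.012,-0.2,0.1],[0,0,0],0],[[-0.012,-0.25,0.1],[0,0,0],0],[[-0.012,-0.279,0.1],[0,0,0],0]]'; python3 - <<'E'
from h import *
st()
for n in('top','side'): im=grab(n)
T=load('top');S=load('side')
a=cv2.resize(T['color'][150:230,235:355],None,fx=4,fy=4,interpolation=2);b=cv2.resize(S['color'][130:260,300:385],None,fx=3.7,fy=3.7,interpolation=2)
h=max(a.shape[0],b.shape[0]);f=lambda i:cv2.copyMakeBorder(i,0,h-i.shape[0],0,0,0)
cv2.imwrite('pics/p7.png',np.hstack([f(a),f(b)]))
O=np.array([.579,.0332]);a=np.radians(-2.6);ex=np.array([np.cos(a),np.sin(a)]);ey=np.array([-np.sin(a),np.cos(a)])
for im in(T,S):
  C=cloud(im);D=im['depth']>0;W=(C[...,:2]-O)*1000;X=W@ex;Y=W@ey;Z=C[...,2]*1000-4;c=im['color'].astype(int)
  def show(n,m):
    if m.sum()>3: print(n,m.sum(),'X',np.percentile(X[m],[2,50,98]).round(1),'Y',np.percentile(Y[m],[2,50,98]).round(1),'Z',np.percentile(Z[m],[2,50,98]).round(1))
  b=D&(abs(X+5)<25)&(abs(Y)<25)
  show('stemtop',b&(X<15)&(Z>140)&(Z<165)); show('tongue',D&(X>10)&(X<50)&(abs(Y)<9)&(Z>95)&(Z<125)); show('block',b&(X<15)&(Z>50)&(Z<84))
  show('knob',D&(c.max(-1)<70)&(abs(X)<25)&(Y<-200)&(Y>-275)&(Z>45)&(Z<90))
E
```

```text
time_s: 12.6
eef_pos: [0.5657, -0.248, 0.2183]
tcp_rot: [0.015, -0.018, -0.707, 0.707]
wrist_force: [-0.2, -0.0, 0.1]
opening: -0.0001
12.6 [ 0.5657 -0.248   0.2183] y [ 0.004 -0.001 -1.   ] z [-0.048 -0.999  0.   ] F [-0.2 -0.   0.1] -0.0001
stemtop 31 X [-17.1  -5.4   8. ] Y [-9.2 -2.6  3.3] Z [142.4 150.3 159.8]
tongue 22 X [16.  24.7 33.2] Y [-7.8 -0.5  8.6] Z [ 97.2 110.9 123.4]
block 76 X [-21.2 -13.4  14. ] Y [-21.2 -10.6  13.7] Z [51.7 76.  83.7]
block 96 X [-20.1  -7.    7.9] Y [-18.5 -10.6  18.1] Z [50.5 74.2 82.1]
knob 85 X [-12.2  -2.9  10.8] Y [-251.3 -247.4 -230.2] Z [48.8 66.  75.4]
```

View pics/p7.png

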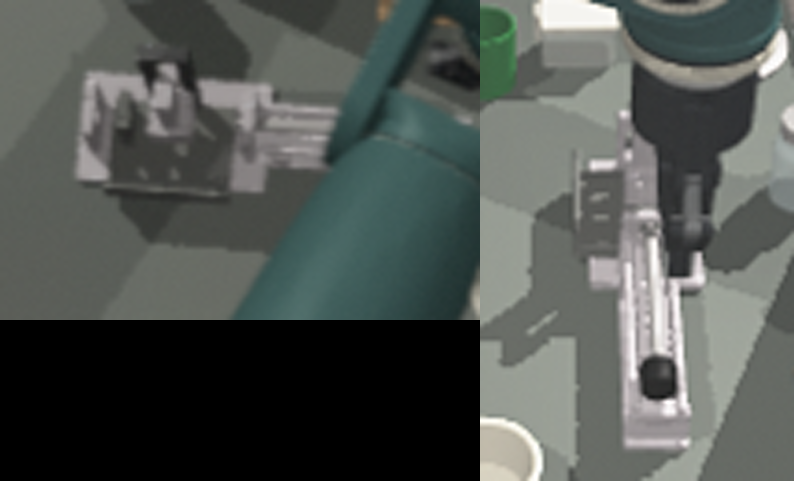

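The bracket is hooked: stem top at stand z of about 150 and the tongue down on the shoe. The knob is at side crop (658,377). Next I push the rod from behind with closed fingers.

```bash
python3 -m creep '[[[0,0,-0.05],[0,0,0],0],[[0,0,-0.1],[0,0,0],0],[[0,0,-0.14],[0,0,0],0],[[0,0,-0.164],[0,0,0],0],[[0,0,-0.164],[0,0,0],0]]'; python3 -m creep '[[[0,0.008,0],[0,0,0],0],[[0.001,0.014,0],[0,0,0],0],[[0.001,0.02,0],[0,0,0],0],[[0.001,0.026,0],[0,0,0],0],[[0.001,0.032,0],[0,0,0],0],[[0.002,0.038,0],[0,0,0],0],[[0.002,0.044,0],[0,0,0],0],[[0.002,0.05,0],[0,0,0],0]]'
```

```text
time_s: 13.2
eef_pos: [0.5641, -0.2468, 0.0499]
tcp_rot: [-0.018, 0.016, 0.708, -0.706]
wrist_force: [-0.0, -0.2, -1.3]
opening: -0.0003
time_s: 14.0
eef_pos: [0.5661, -0.1964, 0.0499]
tcp_rot: [-0.018, 0.017, 0.708, -0.706]
wrist_force: [-0.7, -2.2, 2.0]
opening: 0.0001
```

```bash
python3 -m creep '[[[0,0.006,0.002],[0,0,0],0],[[0.001,0.012,0.004],[0,0,0],0],[[0.001,0.018,0.004],[0,0,0],0],[[0.001,0.024,0.004],[0,0,0],0],[[0.001,0.03,0.004],[0,0,0],0]]'; python3 -m creep '[[[0,0.006,0],[0,0,0],0],[[0.001,0.012,0],[0,0,0],0],[[0.001,0.018,0],[0,0,0],0],[[0.001,0.024,0],[0,0,0],0],[[0.001,0.03,0],[0,0,0],0]]'
```

```text
time_s: 14.5
eef_pos: [0.567, -0.1658, 0.0538]
tcp_rot: [-0.018, 0.016, 0.708, -0.706]
wrist_force: [-0.5, -1.4, -0.5]
opening: -0.0002
time_s: 15.0
eef_pos: [0.568, -0.1353, 0.0538]
tcp_rot: [-0.018, 0.016, 0.708, -0.706]
wrist_force: [0.5, -0.7, -0.8]
opening: 0.0
```

```bash
python3 -m creep '[[[0,0.006,0],[0,0,0],0],[[0.001,0.012,0],[0,0,0],0],[[0.001,0.018,0],[0,0,0],0],[[0.001,0.024,0],[0,0,0],0]]'; python3 -m creep '[[[0,0.006,0],[0,0,0],0],[[0.001,0.012,0],[0,0,0],0],[[0.001,0.016,0],[0,0,0],0]]'
```

```text
time_s: 15.4
eef_pos: [0.569, -0.1108, 0.0538]
tcp_rot: [-0.018, 0.016, 0.708, -0.706]
wrist_force: [-0.7, -0.3, 0.1]
opening: 0.0003
time_s: 15.7
eef_pos: [0.5701, -0.0942, 0.0538]
tcp_rot: [-0.018, 0.016, 0.708, -0.706]
wrist_force: [-0.3, -1.4, -0.6]
opening: 0.0003
```

```bash
python3 -m creep '[[[0,0.004,0],[0,0,0],0],[[0,0.008,0],[0,0,0],0],[[0,0.009,0],[0,0,0],0]]'|grep -E 'eef|force'; for i in 1 2 3 4; do python3 -m creep '[[[0,0.0015,0],[0,0,0],0],[[0,0.0015,0],[0,0,0],0]]'|grep -E 'eef|force'; done
```

```text
eef_pos: [0.5702, -0.0848, 0.0538]
wrist_force: [-0.4, -1.5, -0.5]
eef_pos: [0.5702, -0.0832, 0.0538]
wrist_force: [0.6, 0.4, 1.1]
eef_pos: [0.5701, -0.0817, 0.0538]
wrist_force: [-0.7, -0.5, -0.7]
eef_pos: [0.5701, -0.0801, 0.0538]
wrist_force: [-0.4, -0.4, 0.3]
eef_pos: [0.5701, -0.0784, 0.0538]
wrist_force: [-0.0, 0.2, 0.0]
```

```bash
for i in 1 2 3 4 5 6; do python3 -m creep '[[[0,0.0012,0],[0,0,0],0],[[0,0.0012,0],[0,0,0],0]]'|grep -E 'eef|force'; done
```

```text
eef_pos: [0.5702, -0.0771, 0.0538]
wrist_force: [-0.8, -0.3, -1.6]
eef_pos: [0.5702, -0.0768, 0.0539]
wrist_force: [0.1, -9.8, -1.1]
eef_pos: [0.5702, -0.0769, 0.0539]
wrist_force: [0.3, -12.5, -0.9]
eef_pos: [0.5701, -0.0769, 0.0539]
wrist_force: [-0.0, -13.2, -1.5]
eef_pos: [0.5702, -0.0769, 0.054]
wrist_force: [1.3, -13.6, -1.9]
eef_pos: [0.5701, -0.077, 0.054]
wrist_force: [0.4, -12.0, -1.0]
```

```bash
python3 -m creep '[[[0,-0.01,0],[0,0,0],0],[[0,-0.03,0],[0,0,0],0],[[0,-0.05,0.03],[0,0,0],0],[[0,-0.08,0.08],[0,0,0],0],[[-0.03,-0.13,0.12],[0,0,0],0],[[-0.07,-0.18,0.15],[0,0,0],0],[[-0.1,-0.23,0.16],[0,0,0],0],[[-0.12,-0.28,0.16],[0,0,0],0],[[-0.14,-0.33,0.16],[0,0,0],0],[[-0.16,-0.38,0.16],[0,0,0],0],[[-0.16,-0.42,0.16],[0,0,0],0],[[-0.16,-0.42,0.16],[0,0,0],0]]'; python3 - <<'E'
from h import *
for n in('top','side'): im=grab(n)
T=load('top');S=load('side')
a=cv2.resize(T['color'][150:230,235:365],None,fx=3.6,fy=3.6,interpolation=2);b=cv2.resize(S['color'][130:260,300:385],None,fx=3.7,fy=3.7,interpolation=2)
h=max(a.shape[0],b.shape[0]);f=lambda i:cv2.copyMakeBorder(i,0,h-i.shape[0],0,0,0)
cv2.imwrite('pics/p8.png',np.hstack([f(a),f(b)]))
O=np.array([.579,.0332]);a=np.radians(-2.6);ex=np.array([np.cos(a),np.sin(a)]);ey=np.array([-np.sin(a),np.cos(a)])
for im in(T,S):
  C=cloud(im);D=im['depth']>0;W=(C[...,:2]-O)*1000;X=W@ex;Y=W@ey;Z=C[...,2]*1000-4;c=im['color'].astype(int)
  def show(n,m):
    if m.sum()>3: print(n,m.sum(),'X',np.percentile(X[m],[2,50,98]).round(1),'Y',np.percentile(Y[m],[2,50,98]).round(1),'Z',np.percentile(Z[m],[2,50,98]).round(1))
  b=D&(abs(X+5)<25)&(abs(Y)<25)
  show('stemtop',b&(X<15)&(Z>140)&(Z<165)); show('knob',D&(c.max(-1)<70)&(abs(X)<25)&(Y<-55)&(Y>-275)&(Z>45)&(Z<90))
  show('firstplate',D&(abs(X)<26)&(Y>-85)&(Y<-58)&(Z>70)&(c.min(-1)>90))
  show('trayplate',D&(abs(X)<60)&(abs(Y-40)<12)&(Z>70)&(Z<84)); show('rodtip',D&(abs(X)<12)&(Y>76)&(Y<110)&(Z>48)&(Z<70))
  show('rodmid',D&(abs(X)<8)&(Y>-62)&(Y<-20)&(Z>55)&(Z<70))
E
```

```text
time_s: 19.2
eef_pos: [0.4095, -0.4967, 0.2143]
tcp_rot: [0.018, -0.017, -0.704, 0.71]
wrist_force: [0.4, -0.2, 0.6]
opening: -0.0002
stemtop 30 X [-16.3  -3.6   7.3] Y [-10.2  -2.9   3.1] Z [142.5 150.7 157.1]
knob 52 X [-18.   -7.8   9.2] Y [-99.7 -87.1 -76.1] Z [57.5 69.9 77.2]
firstplate 37 X [-23.2   0.5  22.3] Y [-75.7 -71.  -66. ] Z [70.4 76.3 83.4]
trayplate 29 X [-18.   -2.9  18. ] Y [34.1 38.8 47.6] Z [71.4 76.7 81.9]
rodtip 11 X [-8.1 -1.7  2.2] Y [77.  85.2 92.3] Z [53.  59.3 68.5]
rodmid 35 X [-7.8 -2.7  4.1] Y [-60.5 -39.6 -21.3] Z [56.2 63.1 68.2]
stemtop 43 X [-13.7  -3.9   5.7] Y [-6.8 -2.7  9.7] Z [140.9 150.8 155.6]
knob 72 X [-15.4  -5.9   8.3] Y [-98.3 -93.7 -76.6] Z [48.9 65.  74.6]
firstplate 56 X [-21.7   0.3  22.7] Y [-72.8 -68.4 -59.1] Z [71.  76.7 80.3]
trayplate 5 X [-15.2 -15.   18.4] Y [36.9 37.5 46.5] Z [73.6 77.4 78.5]
rodmid 18 X [-7.2 -3.4  3.3] Y [-41.7 -30.5 -21.5] Z [60.9 62.9 66.7]
```

View pics/p8.png

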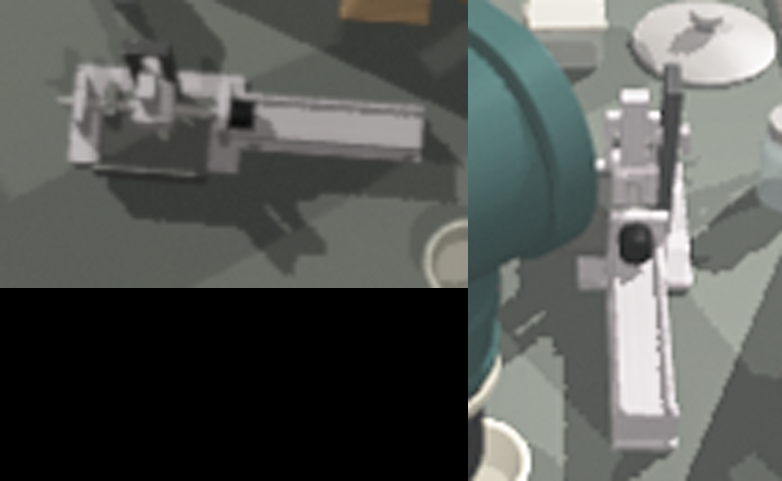

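The picture shows the knob against the first end plate (top crop (240,113)), the rod tip sticking out of the far plate at (65,98), the bracket on the upright and the tray in.

```bash
python3 -c "
from h import *
st(); print(robot.sign_off())"
```

```text
19.3 [ 0.4084 -0.4991  0.2132] y [-0.003 -0.009 -1.   ] z [-0.054 -0.999  0.009] F [ 0.4 -0.4 -0.4] -0.0001
the job is handed in; nothing more can be done
None
```

The cup rail is together and handed in at 19.3 s: tray in first, then the bracket hooked and pressed down, then the rod through all four holes.

What the last checks showed, in stand mm:
- **Tray:** I pushed it until it stopped. Its upright plate measures x -18 to 18, centred on the hole line.
- **Bracket:** The press stopped hard 0.2 mm past the locked height I had predicted, at about 24 N upward on the wrist. The stem top measures about z 151 against 152 expected. I did not measure the shoe itself.
- **Rod:** It stopped against about 13 N. The knob spans y -100 to -76, against -100 to -75 when fully home. The tip sticks out of the last plate to about y 92; 95 is fully home, and I take the difference as measuring error.
- **Arm and other dishes:** The gripper is clear and touching nothing, with wrist force near 0. I saw no sign of contact with the other dishes on the way, but did not measure them again afterwards.

Two readings were off:
- The two cameras disagreed by about 3 mm on the stand's position, so I used contact to find where the tray, bracket and rod stopped.
- The tray push peaked at about 80 N on the wrist at its stop, more than I intended but under the 120 N limit.

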